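# Reset the ratchet reading stand to its second notch

### The job

The ratchet reading stand on the bench is propped too steep. Working only by the handle rod on the board's front edge, raise the board past its top notch and feel for the spring at the top, pressing just hard enough to throw the pawl off and never straining the stop; lower the board all the way flat so the pawl re-engages, then raise it again and let it down to rest on its second notch counted from flat, and let go. Lower the board under control, never letting it drop, keep away from the pawl, and leave the things standing around it where they are.

Things in the scene. Friction and masses are not known exactly. Their poses are not given: they have to be found in the camera images.
- stand: Reading stand bolted to the bench: grey base plate 345 x 330 x 10 mm with a white hinged board. Origin on the bench; plate spans x -120..225, y -145..185 mm of it. Front (-x) faces the robot, z up. Hinge shaft along its y at x = 120, height 78 mm. The ratchet (toothed wheel, pawl with black knob, trip cam, spring buffer) is at the shaft's +y end, beside the board, y = 134..176 mm.
- hinge (a point): Middle of the hinge shaft, 78 mm above the bench; axes as the stand's. The board is 12 mm thick and 240 mm wide, and reaches from 10 to 185 mm from the hinge, with a ledge 12 mm higher along its front edge; hinge, board and handle rod lie in one plane. If let go unpropped the board drops faster than 0.8 rad/s, which counts as dropping it; lower it at half that or less.
- handle (a point): Middle of the handle: round steel rod 12 mm thick along the stand's y, 120 mm free between two 10 mm wide end arms, 50 mm beyond the board's front edge. At board angle q it is 235 cos q mm in front of the hinge (stand's -x) and 235 sin q above it. Pinched from above, fingers closing across it, the rod turns between the pads, so the gripper can point down all the way; lifting takes 2 to 4 N.
- board (a joint): Board angle q, rad: 0 flat, growing as the front edge rises. It rises freely; the pawl stops it falling at four notches, q = 0.22, 0.43, 0.64, 0.85 (first to fourth). A notch is caught once q is 0.10 to 0.12 above its angle; let down, the board then settles on it and the handle's load vanishes. Starts on the third or fourth. Past the top the pawl is thrown off and the board passes all notches down.
- stop: The stop: fixed dark block 40 x 12 x 26 mm with a 9 mm spring plunger, low under the ratchet wheel; origin under the block. At the top of the swing an adjustable cam meets it, first touch anywhere from q = 1.07 to 1.31 (not known beforehand). From there the push along the handle's swing grows about 0.5 N per mm of handle travel: by 12 mm (6 N) the pawl is surely thrown off; 18 mm (9 N; 40 N on it) strains the stop.
- pawl_pivot (a point): Pivot of the pawl, fixed to the stand, 133 mm above the bench, 75 mm behind the hinge, 156 mm to the stand's +y. Leave the pawl alone: keep the grasp point 70 mm away. Its black knob leans away from the robot when engaged, towards it when thrown off. Thrown off, it stays so until the board is laid flat (q under 0.04), which throws it back in.
- bottle_a: White wide-mouth plastic bottle, 94 mm diameter, 185 mm high, to the -y side of the stand; bystander. Origin under its centre.
- bottle_b: Another such bottle, farther to the robot's right; bystander.
- bottle_lid: White screw lid, 72 mm diameter, 16 mm high, lying on the bench to the stand's -y side; bystander.
- vial: Small glass vial with black cap, 24 mm diameter, 45 mm high, beside the stand; bystander.
- beaker: Glass beaker, 80 mm diameter, 100 mm high, to the robot's left; bystander.
- wash_bottle: Translucent wash bottle with a bent spout, 72 mm diameter, 185 mm high, to the robot's right; bystander.
- meter: Black handheld meter, 200 x 85 x 34 mm, lying on the bench to the stand's +y side; bystander.

How it is judged:
By the outcome, as a careful person would: the job done as asked, in the order asked, and still so for the second after the job is handed in, with the robot touching nothing.
It also fails if it takes over 72 s, if anything falls off the work surface, if the arm or the gripper's body presses on something with over 40 N, if the wrist force passes 120 N, or if a joint passes its speed limit or range.

### The arm

A 6-joint arm with a two-finger parallel gripper is mounted at the origin on the work surface. World frame = base frame: x ahead of the robot, y to its left, z up, the work surface at z = 0. Lengths are in m, angles in degrees, forces in N, time in s.
With the tool pointing down it reaches from about 0.3 to 0.75 m from the base axis. Payload 8.5 kg.
Tool frame: the origin (TCP) lies on the centre line of the jaws, within the pads' length; the fingertips stand 11 mm ahead of it and the grasp point (between the pads) lies 8 mm behind it; x points along the fingers, y is the direction in which the jaws open and shut, and the axes are right-handed (so a half turn about x gives the same grasp; the last joint's range is limited). The gripper opens to 85 mm and grips with 20 to 120 N. Pads are 22 mm wide; open, the fingers measure 114 mm over their backs; the gripper's body (76 mm by 85 mm) begins 54 mm behind the grasp point. The pads swing forward as they close: fully open they stand 13 mm farther back than shut.
Start: joints at [53.153, 21.807, 74.336, -0, 83.858, -12.336], TCP at [0.228, 0.5, 0.242] pointing down, gripper open.
Joint ranges: [-178.18, 178.18], [-50.72, 133.34], [12.68, 142.11], [-81.47, 261.47], [9.98, 163.14], [-165.26, 165.26]. Speed limits (degrees/s): [136.94, 136.94, 180, 180, 180, 180].

### API

Orientations are given as a 3x3 rotation matrix whose columns are the frame's x, y, z axes.
In Python, from rig import env gives the robot as it stands.
- The arm moves only by the tool carry_out, never from a script. Its argument "motion" is a list that holds one entry, the list of rows, each a list of 7 numbers: the shift along the tool's x, y, z in cm, then the turn, a rotation vector about the tool's x, y, z in rad, then the finger opening in cm, from 0 to 8.54. A call has 1 to 5 rows; each row is the pose to reach, as a shift and turn from the pose commanded when the call began, along the tool's axes at that moment; what a row does not reach only later rows make up. A row lasts 1/12 s, in which the tool goes at most 41.7 mm and 7.16 degrees, less where a joint would pass 70% of its speed; a pose out of reach is approached as far as the arm can. A call with a gripper value outside its range is refused whole. The fingers move at their own pace and stop on an object; "grip_force" is the grip in N (left out, the last holds). Time passes only in rows, so rows that repeat a pose let the fingers close. It gives the time, the measured TCP pose, the force and the opening at its end, in the units of the state.
- env.observe(): the state, without advancing time (a new reading comes with each control period).
- env.get_image(name): name is "scene" or "top"; returns a dict with "image" (420x560x3 uint8, red, green, blue), "fov_y" (degrees; the focal length in pixels is half the picture's height over the tangent of half this angle, whatever the lens; pixels are square), "cx", "cy" (the principal point, pixels), "R" (3x3) and "t" (3): a world point X has camera coordinates R X + t. Camera axes: x right, y down, z forward; pixel columns grow to the right and rows downward; lengths in m; the calibration is good to about 2 mm. A picture is of the moment at which its call begins. There is no depth.
- env.close_job(): hands the job in, once; it reports no verdict.
The state is a dict: "time_s": time; "q": joint angles; "qvel": joint speeds; "joint_efforts": joint torques, N m; "position": TCP position; "tool_rot": TCP orientation; "ft_force": force on the tool from outside, world axes, zero at the start; "wrist_torque": the same for the moment, N m; "grip_width": finger opening in m.
Only numpy, scipy, OpenCV 4.12 (cv2) and the standard library are available. Lean on these libraries where they do the work, as an engineer would, in place of code of your own. Each camera call takes 0.05 s, during which the arm holds its last target. There are 200 camera calls.

## Working session

There is one attempt and no reset: what is moved stays moved. The work goes in short steps, Python scripts to look and compute and a tool call to move; the robot and the scene stay as the last step left them, time stands still between calls to the robot, and variables do not carry over. Pictures are saved under pics/ and viewed, on a budget of 10 in all, crops included, one or two more only if the job needs it, and the job is handed in when it is done.

Besides the shell and the picture viewer there is one more tool, called as name([rows], argument=value, ...), one row to a line, values as JSON. carry_out: Moves the arm, as the interface text tells. Its arguments: {"type":"object","properties":{"motion":{"type":"array","items":{"type":"array","items":{"type":"array","items":{"type":"number"}}}},"grip_force":{"type":"number"}},"required":["motion"]}

```bash
mkdir -p pics; ls
python3 - <<'E'
from rig import env
import cv2,numpy as np
s=env.observe(); print(s)
for n in("scene","top"):
    g=env.get_image(n); cv2.imwrite(f"pics/{n}0.png",g["image"][:,:,::-1]); print(n,g["fov_y"],g["cx"],g["cy"],np.array(g["R"]).round(4).tolist(),g["t"])
E
```

```text
pics
{'time_s': 0.0, 'q': array([ 5.31524400e+01,  2.18414164e+01,  7.43852484e+01,  9.63255627e-04,
        8.38585964e+01, -1.23354202e+01]), 'qvel': array([-0.02135889,  0.09173487, -0.02446085,  0.04699052, -0.06541391,
        0.02414659]), 'joint_efforts': array([-2.31970720e-03, -4.48451436e+01, -2.31282449e+01, -2.99042758e-04,
        4.73162669e-03,  1.55913528e-05]), 'position': array([0.22801022, 0.50020275, 0.24170486]), 'tool_rot': array([[-9.05765176e-04,  4.14887026e-01,  9.09872483e-01],
       [-1.18079467e-03,  9.09871778e-01, -4.14887880e-01],
       [-9.99998893e-01, -1.45016357e-03, -3.34233783e-04]]), 'ft_force': array([-0.67346375,  1.0635446 , -2.28472663]), 'wrist_torque': array([-0.00580171, -0.03628933, -0.00961263]), 'grip_width': 0.08523331229541084}
scene 43.90179827614081 282.2439667497463 220.20376125175073 [[-0.2084, 0.978, -0.0026], [0.7206, 0.1518, -0.6765], [-0.6612, -0.1429, -0.7364]] [ 0.11983938 -0.33882104  2.13274398]
top 45.800729965398986 283.26854281902916 215.2678420287878 [[-0.0052, -0.9999, -0.0119], [-0.9968, 0.0062, -0.0802], [0.0802, 0.0114, -0.9967]] [0.0255772  0.59163714 1.70251583]
```

View pics/scene0.png

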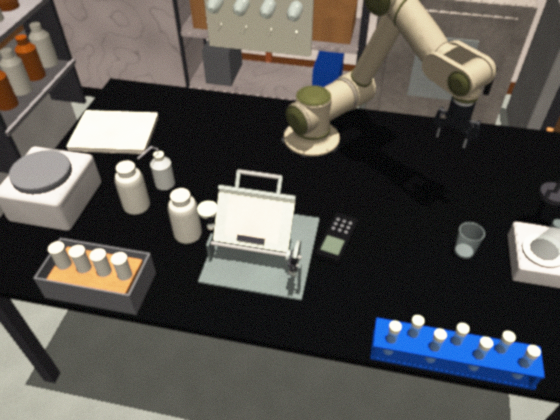

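View pics/top0.png

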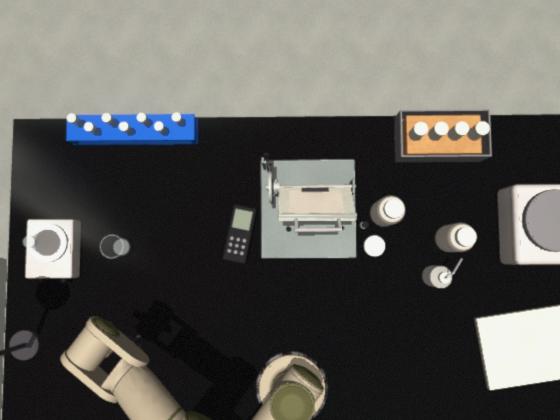

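The scene picture shows the stand at about (260,240) with its handle at (258,178). In the top view the plate spans (262,160)–(355,257) and the handle is at about (318,229). I'll zoom in on both.

Run:
```python
import cv2,numpy as np
a=cv2.imread("pics/top0.png")[145:275,240:400]; b=cv2.imread("pics/scene0.png")[160:300,190:350]
A=cv2.resize(a,None,fx=5,fy=5,interpolation=cv2.INTER_CUBIC)[:600,:800]
cv2.imwrite("pics/topc.png",A)
cv2.imwrite("pics/scenec.png",cv2.resize(b,None,fx=4,fy=4,interpolation=cv2.INTER_CUBIC))
```

```text
(no output)
```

View pics/topc.png

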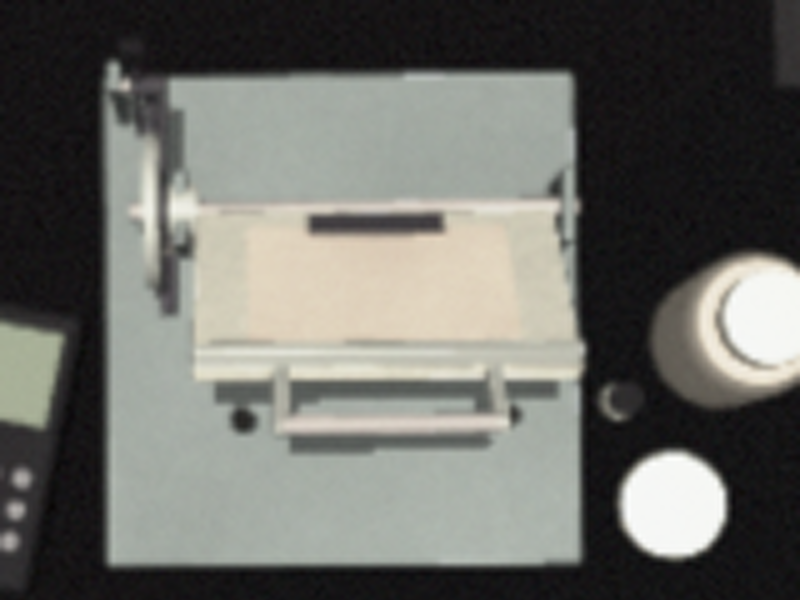

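View pics/scenec.png

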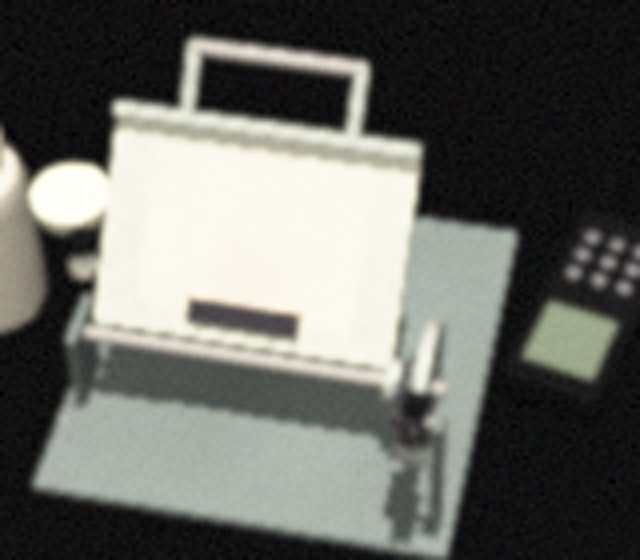

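```bash
cat > geo.py <<'E'
import numpy as np
from rig import env
def cam(n):
    g=env.get_image(n); f=len(g["image"])/2/np.tan(np.radians(g["fov_y"])/2); return g,f
def proj(g,f,X):
    c=np.asarray(X)@np.array(g["R"]).T+g["t"]; return np.c_[g["cx"]+f*c[:,0]/c[:,2],g["cy"]+f*c[:,1]/c[:,2]]
def W(p,L):
    x,y,a=p[:3]; L=np.asarray(L,float); c,s=np.cos(a),np.sin(a)
    return np.c_[x+c*L[:,0]-s*L[:,1],y+s*L[:,0]+c*L[:,1],L[:,2]]
def rod(q,y): return [.12-.235*np.cos(q),y,.078+.235*np.sin(q)]
E
python3 - <<'E'
from geo import *
from scipy.optimize import least_squares
T=cam("top");S=cam("scene")
z=.01
mt=np.array([(573,72),(581,563),(107,566),(280,426),(512,420)]);mt=(mt+.5)/5-.5+[240,145]
ms=np.array([(35,488),(447,555),(517,232),(190,42),(368,65)]);ms=(ms+.5)/4-.5+[190,160]
def r(p,full=0):
    q=p[3]
    a=proj(*T,W(p,[(.225,-.145,z),(-.12,-.145,z),(-.12,.185,z),rod(q,.07),rod(q,-.07)]))-mt
    b=proj(*S,W(p,[(.225,-.145,z),(.225,.185,z),(-.12,.185,z),rod(q,-.07),rod(q,.07)]))-ms
    return np.r_[a.ravel(),b.ravel()]
s=least_squares(r,[.6,0,0,.7]);print(s.x,s.fun.reshape(-1,2).round(1).tolist())
p=s.x
np.save("p.npy",p)
for q in(0,.22,.43,p[3],.85,1.2,1.35):print(q,W(p,[rod(q,0)]).round(4))
print("pawl",W(p,[(.195,.156,.133)]))
E
```

```text
[ 0.56424711 -0.08309925  0.00934655  0.85574408] [[-0.8, -0.0], [0.2, -0.1], [-0.0, 0.7], [-1.3, -0.1], [-0.9, 0.4], [-0.9, -0.9], [-0.3, -0.3], [-0.5, -0.7], [-0.5, 0.9], [-0.8, 1.2]]
0 [[ 0.4493 -0.0842  0.078 ]]
0.22 [[ 0.4549 -0.0841  0.1293]]
0.43 [[ 0.4706 -0.084   0.176 ]]
0.85574408105382 [[ 0.5302 -0.0834  0.2554]]
0.85 [[ 0.5292 -0.0834  0.2546]]
1.2 [[ 0.5991 -0.0828  0.297 ]]
1.35 [[ 0.6328 -0.0825  0.3073]]
pawl [[0.75778055 0.07471649 0.133     ]]
```

carry_out([
  [[-1.8,-2,2.6,0.12,0,0,8],[-3.6,-4,5.2,0.24,0,0,8],[-5.4,-6,7.8,0.36,0,0,6],[-7.2,-8,10.4,0.48,0,0,5],[-9,-10,13,0.6,0,0,4]],
], grip_force=40)

```text
time_s: 0.62
position: [0.3052, 0.3541, 0.3331]
tool_rot: [[-0.0, 0.859, 0.512], [-0.0, 0.512, -0.859], [-1.0, -0.0, 0.0]]
ft_force: [0.8, 0.4, 0.3]
grip_width: 0.0452
```

```bash
cat >> geo.py <<'E'
from scipy.spatial.transform import Rotation as Ro
def state():
    s=env.observe(); R=np.array(s["tool_rot"]); p=np.load("p.npy")
    c=np.array(s["position"])-.008*R[:,0]; L=W([0,0,-p[2]],[c-[p[0],p[1],0]])[0]
    d=[.12-L[0],L[2]-.078]
    print("t",s["time_s"],"tcp",s["position"].round(4),"F",s["ft_force"].round(1),"grip",round(s["grip_width"]*100,2),"loc",L.round(4),"q",round(np.arctan2(d[1],d[0]),3),"r",round(np.hypot(*d),4))
    return s,R,p
def goto(q,up=0,dx=0,dy=0):
    "cm shift / turn of tool for grasp point at handle(q)"
    s,R,p=state(); a=p[2]
    Rt=np.array([[0,np.cos(a),np.sin(a)],[0,np.sin(a),-np.cos(a)],[-1,0,0]])
    t=W(p,[rod(q,0)])[0]+[dx,dy,up]+.008*Rt[:,0]
    print("shift cm",(R.T@(t-s["position"])*100).round(2),"turn",Ro.from_matrix(R.T@Rt).as_rotvec().round(4))
E
python3 -c "
from geo import *
goto(.855,.07)"
```

```text
t 0.6167 tcp [0.3052 0.3541 0.3331] F [0.8 0.4 0.3] grip 4.52 loc [-0.255   0.4396  0.3411] q 0.612 r 0.458
shift cm [ 1.58 -3.08 49.09] turn [5.281e-01 1.000e-04 2.000e-04]
```

carry_out([
  [[0,0,4,0.106,0,0,4],[0,0,8,0.212,0,0,4],[0,0,12,0.318,0,0,4],[0,-0.5,16,0.424,0,0,4],[0,-1,20,0.528,0,0,4]],
])

```text
time_s: 1.03
position: [0.4001, 0.1773, 0.3323]
tool_rot: [[0.0, 1.0, 0.01], [0.0, 0.01, -1.0], [-1.0, 0.0, -0.0]]
ft_force: [0.4, -0.0, 0.0]
grip_width: 0.0401
```

```bash
python3 -c "
from geo import *
goto(.855,.06)"
```

```text
t 1.0333 tcp [0.4001 0.1773 0.3323] F [ 0.4 -0.   0. ] grip 4.01 loc [-0.1617  0.2619  0.3403] q 0.75 r 0.3849
shift cm [ 2.5  12.73 26.2 ] turn [ 0.0006 -0.0001 -0.    ]
```

carry_out([
  [[0,1.8,3.7,0,0,0,4],[0,3.6,7.4,0,0,0,4],[0,5.4,11.1,0,0,0,4],[0,7.2,14.8,0,0,0,4],[0,9,18.5,0,0,0,4]],
])

```text
time_s: 1.45
position: [0.4929, -0.0066, 0.3323]
tool_rot: [[0.0, 1.0, 0.015], [0.0, 0.015, -1.0], [-1.0, 0.0, -0.0]]
ft_force: [0.9, 1.5, 0.8]
grip_width: 0.04
```

carry_out([
  [[0,1.8,3.7,0,0,0,4],[0,3.3,6.7,0,0,0,4],[0.5,3.7,7.7,0,0,0,4],[0.5,3.7,7.7,0,0,0,4],[0.5,3.7,7.7,0,0,0,4]],
])

```text
time_s: 1.87
position: [0.5303, -0.0806, 0.3268]
tool_rot: [[-0.001, 1.0, 0.014], [0.001, 0.014, -1.0], [-1.0, -0.001, -0.001]]
ft_force: [-0.4, 0.9, 0.1]
grip_width: 0.0401
```

Run:
```python
from geo import *
import cv2
goto(.855,.0)
g=env.get_image("top")["image"][145:275,240:400,::-1]; h=env.get_image("scene")["image"][120:260,190:350,::-1]
i=np.hstack([cv2.resize(x,(400,350),interpolation=cv2.INTER_CUBIC) for x in (g,h)]);cv2.imwrite("pics/c1.png",i)
```

```text
t 1.8667 tcp [ 0.5303 -0.0806  0.3268] F [-0.4  0.9  0.1] grip 4.01 loc [-0.0339  0.0028  0.3348] q 1.031 r 0.2994
shift cm [ 7.95 -0.02  0.29] turn [ 0.0051 -0.0009  0.0013]
```

View pics/c1.png

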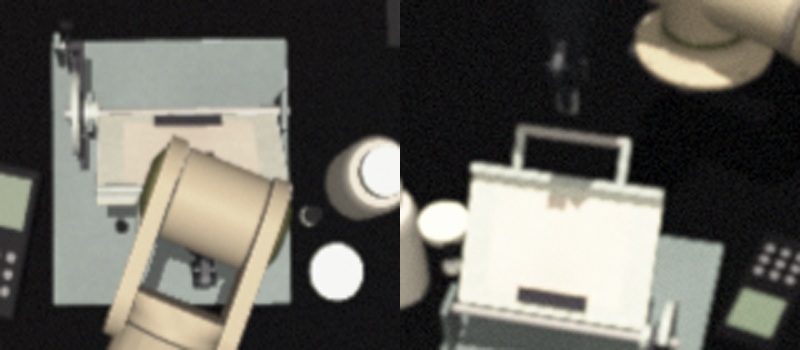

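carry_out([
  [[1.5,0,0.3,0.005,0,0,4],[3,0,0.3,0.005,0,0,4],[4.5,0,0.3,0.005,0,0,4],[5.5,0,0.3,0.005,0,0,4],[5.5,0,0.3,0.005,0,0,4]],
])

```text
time_s: 2.38
position: [0.5297, -0.0822, 0.271]
tool_rot: [[-0.003, 1.0, 0.012], [0.001, 0.012, -1.0], [-1.0, -0.003, -0.001]]
ft_force: [-0.0, 0.5, 0.0]
grip_width: 0.04
```

carry_out([
  [[0.6,0,0,0,0,0,4],[1.2,0,0,0,0,0,4],[1.8,0,0,0,0,0,4],[2.4,0,0,0,0,0,4],[2.4,0,0,0,0,0,4]],
])

```text
time_s: 2.8
position: [0.5303, -0.0837, 0.2472]
tool_rot: [[-0.002, 1.0, 0.01], [0.001, 0.01, -1.0], [-1.0, -0.002, -0.001]]
ft_force: [0.2, 1.6, 0.3]
grip_width: 0.0403
```

Run:
```python
from geo import *
import cv2
goto(.855,.0)
h=env.get_image("scene")["image"][150:240,220:310,::-1]
cv2.imwrite("pics/c2.png",cv2.resize(h,(540,540),interpolation=cv2.INTER_CUBIC))
```

```text
t 2.8 tcp [ 0.5303 -0.0837  0.2472] F [0.2 1.6 0.3] grip 4.03 loc [-0.0339 -0.0003  0.2552] q 0.856 r 0.2347
shift cm [-0.02 -0.03 -0.03] turn [ 0.0007 -0.0007  0.0018]
```

View pics/c2.png

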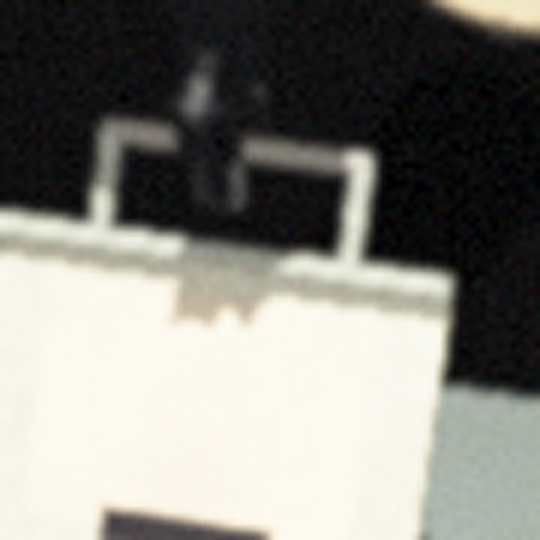

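The near finger at (210,160) hides the rod's middle, so the jaws straddle it. I'll close now.

carry_out([
  [[0,0,0,0,0,0,2.5],[0,0,0,0,0,0,1.8],[0,0,0,0,0,0,1.4],[0,0,0,0,0,0,1],[0,0,0,0,0,0,0.8]],
], grip_force=40)

```text
time_s: 3.27
position: [0.5305, -0.084, 0.2487]
tool_rot: [[-0.0, 1.0, 0.01], [-0.0, 0.01, -1.0], [-1.0, -0.0, 0.0]]
ft_force: [-4.0, 0.2, 3.0]
grip_width: 0.0103
```

carry_out([
  [[0,0,0,0,0,0,0.8],[0,0,0,0,0,0,0.8],[0,0,0,0,0,0,0.8]],
])

```text
time_s: 3.52
position: [0.5305, -0.084, 0.2486]
tool_rot: [[-0.0, 1.0, 0.01], [-0.0, 0.01, -1.0], [-1.0, -0.0, 0.0]]
ft_force: [-6.1, 0.3, 5.6]
grip_width: 0.0106
```

Run:
```python
from geo import *
state()
def tab(q0,q1,n):
    a=np.array(rod(q0,0))
    for q in np.linspace(q0,q1,n+1)[1:]:
        d=(np.array(rod(q,0))-a)*100; print(round(q,3),"x %.2f y %.2f"%(-d[2],d[0]))
tab(.855,1.005,5);tab(1.005,1.055,5)
```

```text
t 3.5167 tcp [ 0.5305 -0.084   0.2486] F [-6.1  0.3  5.6] grip 1.06 loc [-0.0337 -0.0006  0.2566] q 0.86 r 0.2357
0.885 x -0.45 y 0.54
0.915 x -0.89 y 1.09
0.945 x -1.31 y 1.66
0.975 x -1.72 y 2.23
1.005 x -2.11 y 2.82
1.015 x -0.12 y 0.20
1.025 x -0.25 y 0.40
1.035 x -0.37 y 0.60
1.045 x -0.49 y 0.80
1.055 x -0.60 y 1.01
```

carry_out([
  [[-0.5,0.45,0,0,0,0,0.8],[-0.95,1.0,0,0,0,0,0.8],[-1.4,1.6,0,0,0,0,0.8],[-1.8,2.17,0,0,0,0,0.8],[-2.18,2.76,0,0,0,0,0.8]],
])

```text
time_s: 3.93
position: [0.5587, -0.0839, 0.2703]
tool_rot: [[-0.001, 1.0, 0.01], [-0.0, 0.01, -1.0], [-1.0, -0.001, 0.0]]
ft_force: [-2.5, -3.6, -1.8]
grip_width: 0.0108
```

carry_out([
  [[-0.12,0.2,0,0,0,0,0.8],[-0.25,0.4,0,0,0,0,0.8],[-0.37,0.6,0,0,0,0,0.8],[-0.37,0.6,0,0,0,0,0.8]],
])

```text
time_s: 4.27
position: [0.5647, -0.0838, 0.2741]
tool_rot: [[0.001, 1.0, 0.01], [-0.001, 0.01, -1.0], [-1.0, 0.001, 0.001]]
ft_force: [-2.5, -2.2, 0.7]
grip_width: 0.0103
```

```bash
cat >> geo.py <<'E'
def ft():
    s,R,p=state(); c=s["position"]-.008*R[:,0]; h=W(p,[(.12,0,.078)])[0]
    q=np.arctan2(c[2]-h[2],h[0]-c[0]); F=s["ft_force"]
    print("tang %.2f rad %.2f"%(F[0]*np.sin(q)+F[2]*np.cos(q),-F[0]*np.cos(q)+F[2]*np.sin(q)))
def tab(qs):
    a=np.array(rod(qs[0],0))
    for q in qs[1:]:
        d=(np.array(rod(q,0))-a)*100; print(round(q,3),"[%.2f, %.2f]"%(-d[2],d[0]),end=" ")
    print()
E
python3 - <<'E'
from geo import *
ft()
for q in np.arange(1.035,1.38,.04): tab(q+np.arange(5)*.01)
E
```

```text
t 4.2667 tcp [ 0.5647 -0.0838  0.2741] F [-2.5 -2.2  0.7] grip 1.03 loc [ 0.0004 -0.0007  0.2821] q 1.041 r 0.2366
tang -1.75 rad 1.86
1.045 [-0.12, 0.20] 1.055 [-0.24, 0.41] 1.065 [-0.35, 0.61] 1.075 [-0.46, 0.82] 
1.085 [-0.11, 0.21] 1.095 [-0.22, 0.42] 1.105 [-0.33, 0.63] 1.115 [-0.43, 0.84] 
1.125 [-0.10, 0.21] 1.135 [-0.20, 0.42] 1.145 [-0.30, 0.64] 1.155 [-0.40, 0.85] 
1.165 [-0.09, 0.22] 1.175 [-0.19, 0.43] 1.185 [-0.28, 0.65] 1.195 [-0.36, 0.87] 
1.205 [-0.09, 0.22] 1.215 [-0.17, 0.44] 1.225 [-0.25, 0.66] 1.235 [-0.33, 0.88] 
1.245 [-0.08, 0.22] 1.255 [-0.15, 0.45] 1.265 [-0.22, 0.67] 1.275 [-0.29, 0.89] 
1.285 [-0.07, 0.23] 1.295 [-0.13, 0.45] 1.305 [-0.20, 0.68] 1.315 [-0.26, 0.90] 
1.325 [-0.06, 0.23] 1.335 [-0.11, 0.46] 1.345 [-0.17, 0.68] 1.355 [-0.22, 0.91] 
1.365 [-0.05, 0.23] 1.375 [-0.10, 0.46] 1.385 [-0.14, 0.69] 1.395 [-0.18, 0.92]
```

carry_out([
  [[-0.12,0.2,0,0,0,0,0.8],[-0.24,0.41,0,0,0,0,0.8],[-0.35,0.61,0,0,0,0,0.8],[-0.46,0.82,0,0,0,0,0.8],[-0.46,0.82,0,0,0,0,0.8]],
])

```text
time_s: 4.68
position: [0.5727, -0.0838, 0.2789]
tool_rot: [[0.001, 1.0, 0.01], [-0.001, 0.01, -1.0], [-1.0, 0.001, 0.001]]
ft_force: [-3.8, -3.6, 2.2]
grip_width: 0.0108
```

```bash
python3 -c "
from geo import *
ft()"
```

```text
t 4.6833 tcp [ 0.5727 -0.0838  0.2789] F [-3.8 -3.6  2.2] grip 1.08 loc [ 0.0084 -0.0008  0.2869] q 1.08 r 0.2368
tang -2.34 rad 3.77
```

carry_out([
  [[-0.11,0.21,0,0,0,0,0.8],[-0.22,0.42,0,0,0,0,0.8],[-0.22,0.42,0,0,0,0,0.8],[-0.22,0.42,0,0,0,0,0.8]],
])

```text
time_s: 5.02
position: [0.5762, -0.0838, 0.2807]
tool_rot: [[-0.001, 1.0, 0.01], [-0.001, 0.01, -1.0], [-1.0, -0.001, 0.001]]
ft_force: [-4.8, -4.0, 1.6]
grip_width: 0.0109
```

```bash
python3 -c "
from geo import *
ft()"
```

```text
t 5.0167 tcp [ 0.5762 -0.0838  0.2807] F [-4.8 -4.   1.6] grip 1.09 loc [ 0.012  -0.0008  0.2887] q 1.097 r 0.2368
tang -3.55 rad 3.61
```

carry_out([
  [[0,0,0,0,0,0,0.8],[0,0,0,0,0,0,0.8]],
])

```text
time_s: 5.18
position: [0.5762, -0.0838, 0.2807]
tool_rot: [[-0.001, 1.0, 0.01], [-0.001, 0.01, -1.0], [-1.0, -0.001, 0.001]]
ft_force: [-4.3, -4.3, 0.4]
grip_width: 0.0102
```

carry_out([
  [[-0.11,0.21,0,0,0,0,0.8],[-0.11,0.21,0,0,0,0,0.8],[-0.11,0.21,0,0,0,0,0.8]],
])

```text
time_s: 5.43
position: [0.578, -0.0838, 0.2817]
tool_rot: [[-0.002, 1.0, 0.01], [-0.001, 0.01, -1.0], [-1.0, -0.002, 0.0]]
ft_force: [-7.4, -4.5, 0.5]
grip_width: 0.0107
```

```bash
python3 -c "
from geo import *
ft()"
```

```text
t 5.4333 tcp [ 0.578  -0.0838  0.2817] F [-7.4 -4.5  0.5] grip 1.07 loc [ 0.0138 -0.0008  0.2897] q 1.106 r 0.2368
tang -6.39 rad 3.74
```

carry_out([
  [[-0.11,0.21,0,0,0,0,0.8],[-0.11,0.21,0,0,0,0,0.8],[-0.11,0.21,0,0,0,0,0.8]],
])

```text
time_s: 5.68
position: [0.5801, -0.0837, 0.2829]
tool_rot: [[-0.002, 1.0, 0.01], [-0.001, 0.01, -1.0], [-1.0, -0.002, 0.001]]
ft_force: [-7.9, -4.9, 1.6]
grip_width: 0.0104
```

```bash
python3 -c "
from geo import *
ft()"
```

```text
t 5.6833 tcp [ 0.5801 -0.0837  0.2829] F [-7.9 -4.9  1.6] grip 1.04 loc [ 0.0158 -0.0008  0.2909] q 1.116 r 0.237
tang -6.45 rad 4.89
```

carry_out([
  [[-0.1,0.2,0,0,0,0,0.8],[-0.1,0.2,0,0,0,0,0.8],[-0.1,0.2,0,0,0,0,0.8],[-0.1,0.2,0,0,0,0,0.8]],
])

```text
time_s: 6.02
position: [0.5818, -0.0838, 0.2837]
tool_rot: [[-0.003, 1.0, 0.009], [-0.0, 0.009, -1.0], [-1.0, -0.003, 0.0]]
ft_force: [-9.3, -5.1, 0.5]
grip_width: 0.0102
```

Run:
```python
from geo import *
import cv2
ft()
v=lambda:np.hstack([cv2.resize(env.get_image("top")["image"][145:195,245:295,::-1],(400,400),interpolation=cv2.INTER_CUBIC),cv2.resize(env.get_image("scene")["image"][230:290,260:320,::-1],(400,400),interpolation=cv2.INTER_CUBIC)])
a=cv2.imread("pics/top0.png")[145:195,245:295];b=cv2.imread("pics/scene0.png")[230:290,260:320]
o=np.hstack([cv2.resize(x,(400,400),interpolation=cv2.INTER_CUBIC) for x in(a,b)])
cv2.imwrite("pics/k1.png",cv2.resize(np.vstack([o,v()]),(600,600)))
```

```text
t 6.0167 tcp [ 0.5818 -0.0838  0.2837] F [-9.3 -5.1  0.5] grip 1.02 loc [ 0.0176 -0.0008  0.2917] q 1.124 r 0.237
tang -8.20 rad 4.52
```

View pics/k1.png

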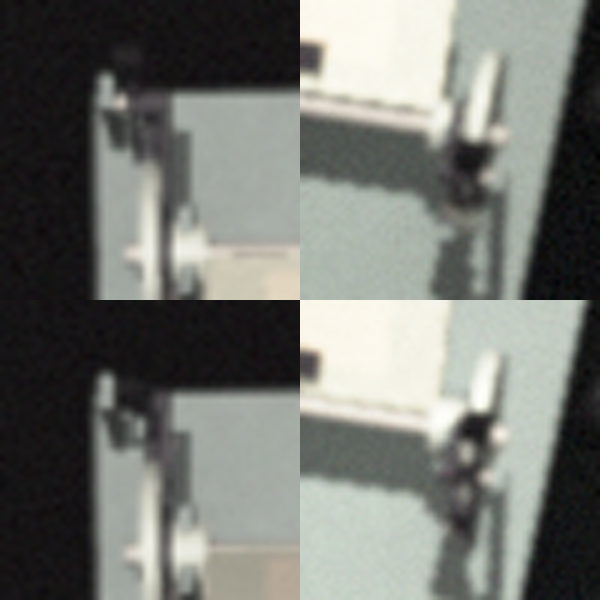

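Run:
```python
from geo import *
p=np.load("p.npy")
for dx in(-.02,0,.02):print(dx,*[proj(*cam(n),W(p,[(.195+dx,.156,.133+.04)])) for n in("top","scene")])
for v in(52,92):print("knob px",245+127/6,145+v/6)
```

```text
-0.02 [[266.11482324 166.13268199]] [[295.5588436 250.3342051]]
0 [[266.04100444 159.95680217]] [[294.28658721 255.63926025]]
0.02 [[265.96733455 153.79338012]] [[292.99155442 261.03928843]]
knob px 266.1666666666667 153.66666666666666
knob px 266.1666666666667 160.33333333333334
```

carry_out([
  [[-0.1,0.2,0,0,0,0,0.8],[-0.1,0.2,0,0,0,0,0.8],[-0.1,0.2,0,0,0,0,0.8],[-0.1,0.2,0,0,0,0,0.8]],
])

```text
time_s: 6.75
position: [0.5836, -0.0837, 0.2846]
tool_rot: [[-0.004, 1.0, 0.009], [-0.0, 0.009, -1.0], [-1.0, -0.004, 0.0]]
ft_force: [-9.5, -5.6, 0.8]
grip_width: 0.0108
```

Run:
```python
from geo import *
import cv2
ft()
a=env.get_image("top")["image"][145:195,245:295,::-1];b=env.get_image("scene")["image"][230:290,260:320,::-1]
cv2.imwrite("pics/k2.png",np.hstack([cv2.resize(x,(400,400),interpolation=cv2.INTER_CUBIC) for x in(a,b)]))
```

```text
t 6.75 tcp [ 0.5836 -0.0837  0.2846] F [-9.5 -5.6  0.8] grip 1.08 loc [ 0.0193 -0.0008  0.2926] q 1.132 r 0.237
tang -8.30 rad 4.73
```

View pics/k2.png

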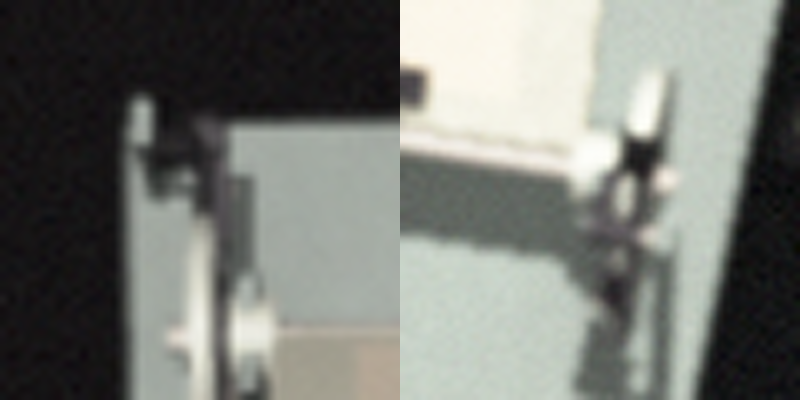

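carry_out([
  [[-0.08,0.07,0,0,0,0,0.8],[-0.08,0.07,0,0,0,0,0.8],[-0.08,0.07,0,0,0,0,0.8],[-0.08,0.07,0,0,0,0,0.8]],
])

```text
time_s: 7.18
position: [0.5842, -0.0837, 0.2849]
tool_rot: [[-0.004, 1.0, 0.009], [-0.0, 0.009, -1.0], [-1.0, -0.004, 0.0]]
ft_force: [-8.4, -4.9, -2.1]
grip_width: 0.0108
```

Run:
```python
from geo import *
ft()
tab(1.137-np.arange(6)*.025);tab(1.012-np.arange(6)*.025)
```

```text
t 7.1833 tcp [ 0.5842 -0.0837  0.2849] F [-8.4 -4.9 -2.1] grip 1.08 loc [ 0.02   -0.0008  0.2929] q 1.135 r 0.2371
tang -8.51 rad 1.68
1.112 [0.25, -0.53] 1.087 [0.52, -1.05] 1.062 [0.80, -1.57] 1.037 [1.09, -2.08] 1.012 [1.40, -2.58] 
0.987 [0.32, -0.49] 0.962 [0.65, -0.98] 0.937 [0.99, -1.46] 0.912 [1.34, -1.93] 0.887 [1.71, -2.39]
```

Next I lower gently to about 1.0 and look at the knob.

carry_out([
  [[0.25,-0.53,0,0,0,0,0.8],[0.52,-1.05,0,0,0,0,0.8],[0.8,-1.57,0,0,0,0,0.8],[1.09,-2.08,0,0,0,0,0.8],[1.4,-2.58,0,0,0,0,0.8]],
])

```text
time_s: 7.6
position: [0.56, -0.0839, 0.2717]
tool_rot: [[0.002, 1.0, 0.01], [-0.001, 0.01, -1.0], [-1.0, 0.002, 0.001]]
ft_force: [2.7, -3.7, -1.4]
grip_width: 0.0105
```

carry_out([
  [[0,0,0,0,0,0,0.8],[0,0,0,0,0,0,0.8]],
])

```text
time_s: 7.77
position: [0.5595, -0.0837, 0.2716]
tool_rot: [[-0.0, 1.0, 0.01], [-0.0, 0.01, -1.0], [-1.0, -0.0, 0.0]]
ft_force: [-0.8, -4.1, -0.3]
grip_width: 0.0103
```

Run:
```python
from geo import *
import cv2
ft()
a=env.get_image("top")["image"][145:195,245:295,::-1];b=env.get_image("scene")["image"][230:290,260:320,::-1]
cv2.imwrite("pics/k3.png",np.hstack([cv2.resize(x,(400,400),interpolation=cv2.INTER_CUBIC) for x in(a,b)]))
```

```text
t 7.7667 tcp [ 0.5595 -0.0837  0.2716] F [-0.8 -4.1 -0.3] grip 1.03 loc [-0.0048 -0.0006  0.2796] q 1.017 r 0.2371
tang -0.82 rad 0.16
```

View pics/k3.png

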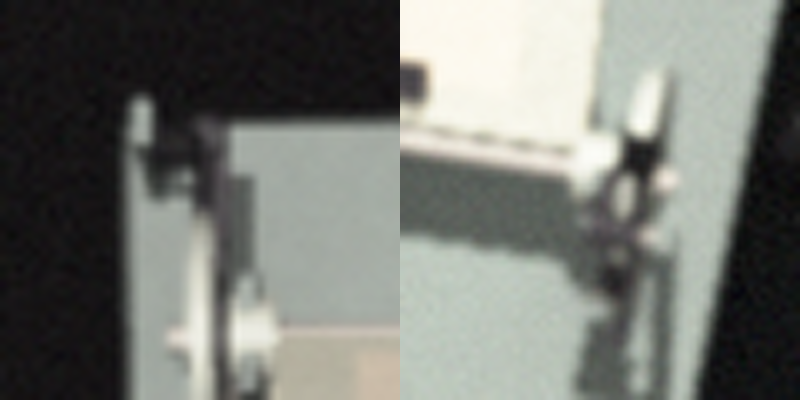

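The knob (637,150) still leans towards the robot with the board lowered to about 1.0, so the pawl is thrown off. Next I lower to flat in steps.

Run:
```python
from geo import *
for i in range(8): tab(1.01-.125*i-np.arange(6)*.025)
```

```text
0.985 [0.32, -0.49] 0.96 [0.65, -0.98] 0.935 [0.99, -1.46] 0.91 [1.35, -1.92] 0.885 [1.71, -2.38] 
0.86 [0.38, -0.45] 0.835 [0.77, -0.89] 0.81 [1.17, -1.32] 0.785 [1.58, -1.74] 0.76 [2.00, -2.15] 
0.735 [0.43, -0.40] 0.71 [0.87, -0.79] 0.685 [1.32, -1.17] 0.66 [1.78, -1.53] 0.635 [2.25, -1.89] 
0.61 [0.48, -0.34] 0.585 [0.96, -0.67] 0.56 [1.46, -0.99] 0.535 [1.96, -1.30] 0.51 [2.47, -1.59] 
0.485 [0.52, -0.28] 0.46 [1.04, -0.55] 0.435 [1.57, -0.80] 0.41 [2.10, -1.04] 0.385 [2.65, -1.27] 
0.36 [0.55, -0.21] 0.335 [1.10, -0.41] 0.31 [1.66, -0.60] 0.285 [2.22, -0.77] 0.26 [2.78, -0.93] 
0.235 [0.57, -0.14] 0.21 [1.14, -0.27] 0.185 [1.72, -0.39] 0.16 [2.30, -0.49] 0.135 [2.88, -0.58] 
0.11 [0.58, -0.07] 0.085 [1.17, -0.13] 0.06 [1.75, -0.17] 0.035 [2.34, -0.20] 0.01 [2.93, -0.21]
```

carry_out([
  [[0.32,-0.49,0,0,0,0,0.8],[0.65,-0.98,0,0,0,0,0.8],[0.99,-1.46,0,0,0,0,0.8],[1.35,-1.92,0,0,0,0,0.8],[1.71,-2.38,0,0,0,0,0.8]],
])

```text
time_s: 8.28
position: [0.5354, -0.0837, 0.2542]
tool_rot: [[-0.0, 1.0, 0.01], [0.0, 0.01, -1.0], [-1.0, -0.0, -0.0]]
ft_force: [-1.2, -3.5, 1.4]
grip_width: 0.0106
```

carry_out([
  [[0.38,-0.45,0,0,0,0,0.8],[0.77,-0.89,0,0,0,0,0.8],[1.17,-1.32,0,0,0,0,0.8],[1.58,-1.74,0,0,0,0,0.8],[2.0,-2.15,0,0,0,0,0.8]],
])

```text
time_s: 8.7
position: [0.514, -0.0838, 0.234]
tool_rot: [[-0.0, 1.0, 0.01], [0.001, 0.01, -1.0], [-1.0, -0.0, -0.001]]
ft_force: [-1.3, -0.8, 1.2]
grip_width: 0.01
```

```bash
python3 -c "
from geo import *
ft()"
```

```text
t 8.7 tcp [ 0.514  -0.0838  0.234 ] F [-1.3 -0.8  1.2] grip 1.0 loc [-0.0503 -0.0003  0.242 ] q 0.767 r 0.2364
tang -0.02 rad 1.75
```

carry_out([
  [[0.43,-0.4,0,0,0,0,0.8],[0.87,-0.79,0,0,0,0,0.8],[1.32,-1.17,0,0,0,0,0.8],[1.78,-1.53,0,0,0,0,0.8],[2.25,-1.89,0,0,0,0,0.8]],
])

```text
time_s: 9.12
position: [0.4951, -0.084, 0.2115]
tool_rot: [[-0.001, 1.0, 0.01], [0.001, 0.01, -1.0], [-1.0, -0.001, -0.001]]
ft_force: [0.3, 2.6, -0.5]
grip_width: 0.0106
```

carry_out([
  [[0.48,-0.34,0,0,0,0,0.8],[0.96,-0.67,0,0,0,0,0.8],[1.46,-0.99,0,0,0,0,0.8],[1.96,-1.3,0,0,0,0,0.8],[2.47,-1.59,0,0,0,0,0.8]],
])

```text
time_s: 9.53
position: [0.4793, -0.0842, 0.1868]
tool_rot: [[-0.0, 1.0, 0.01], [0.001, 0.01, -1.0], [-1.0, -0.0, -0.001]]
ft_force: [-0.9, 4.7, -0.5]
grip_width: 0.0103
```

```bash
python3 -c "
from geo import *
ft()"
```

```text
t 9.5333 tcp [ 0.4793 -0.0842  0.1868] F [-0.9  4.7 -0.5] grip 1.03 loc [-0.0849 -0.0003  0.1948] q 0.518 r 0.2359
tang -0.90 rad 0.57
```

carry_out([
  [[0.52,-0.28,0,0,0,0,0.8],[1.04,-0.55,0,0,0,0,0.8],[1.57,-0.8,0,0,0,0,0.8],[2.1,-1.04,0,0,0,0,0.8],[2.65,-1.27,0,0,0,0,0.8]],
])

```text
time_s: 9.95
position: [0.4666, -0.0844, 0.1602]
tool_rot: [[-0.0, 1.0, 0.01], [0.0, 0.01, -1.0], [-1.0, -0.0, -0.0]]
ft_force: [-0.4, 6.6, 0.5]
grip_width: 0.0104
```

carry_out([
  [[0.55,-0.21,0,0,0,0,0.8],[1.1,-0.41,0,0,0,0,0.8],[1.66,-0.6,0,0,0,0,0.8],[2.22,-0.77,0,0,0,0,0.8],[2.78,-0.93,0,0,0,0,0.8]],
])

```text
time_s: 10.37
position: [0.4573, -0.0846, 0.1324]
tool_rot: [[-0.0, 1.0, 0.01], [0.0, 0.01, -1.0], [-1.0, -0.0, -0.0]]
ft_force: [-0.2, 5.5, -1.0]
grip_width: 0.0103
```

```bash
python3 -c "
from geo import *
ft()"
```

```text
t 10.3667 tcp [ 0.4573 -0.0846  0.1324] F [-0.2  5.5 -1. ] grip 1.03 loc [-0.1069 -0.0005  0.1404] q 0.268 r 0.2353
tang -1.06 rad -0.08
```

carry_out([
  [[0.57,-0.14,0,0,0,0,0.8],[1.14,-0.27,0,0,0,0,0.8],[1.72,-0.39,0,0,0,0,0.8],[2.3,-0.49,0,0,0,0,0.8],[2.88,-0.58,0,0,0,0,0.8]],
])

```text
time_s: 10.78
position: [0.4517, -0.0846, 0.1036]
tool_rot: [[-0.0, 1.0, 0.01], [0.0, 0.01, -1.0], [-1.0, -0.0, -0.0]]
ft_force: [-1.3, 4.3, -0.8]
grip_width: 0.0104
```

```bash
python3 -c "
from geo import *
ft()"
```

```text
t 10.7833 tcp [ 0.4517 -0.0846  0.1036] F [-1.3  4.3 -0.8] grip 1.04 loc [-0.1126 -0.0005  0.1116] q 0.143 r 0.235
tang -0.95 rad 1.14
```

carry_out([
  [[0.5,-0.06,0,0,0,0,0.8],[1.0,-0.12,0,0,0,0,0.8],[1.5,-0.15,0,0,0,0,0.8],[2.0,-0.18,0,0,0,0,0.8],[2.4,-0.2,0,0,0,0,0.8]],
])

```text
time_s: 11.2
position: [0.4496, -0.0848, 0.0796]
tool_rot: [[-0.001, 1.0, 0.01], [0.0, 0.01, -1.0], [-1.0, -0.001, -0.0]]
ft_force: [-3.3, 3.6, -0.2]
grip_width: 0.0105
```

carry_out([
  [[0.2,0,0,0,0,0,0.8],[0.4,0,0,0,0,0,0.8],[0.6,0,0,0,0,0,0.8],[0.6,0,0,0,0,0,0.8]],
])

```text
time_s: 11.53
position: [0.4494, -0.0848, 0.0738]
tool_rot: [[-0.001, 1.0, 0.01], [0.0, 0.01, -1.0], [-1.0, -0.001, -0.0]]
ft_force: [-4.2, 2.1, -1.8]
grip_width: 0.0104
```

```bash
python3 -c "
from geo import *
ft()"
```

```text
t 11.5333 tcp [ 0.4494 -0.0848  0.0738] F [-4.2  2.1 -1.8] grip 1.04 loc [-0.1148 -0.0006  0.0818] q 0.016 r 0.2348
tang -1.89 rad 4.15
```

Now nearly flat. I'll go down in small steps until contact.

carry_out([
  [[0.15,0,0,0,0,0,0.8],[0.15,0,0,0,0,0,0.8],[0.15,0,0,0,0,0,0.8]],
])

```text
time_s: 11.78
position: [0.4494, -0.0848, 0.0726]
tool_rot: [[-0.001, 1.0, 0.01], [0.0, 0.01, -1.0], [-1.0, -0.001, -0.0]]
ft_force: [-3.8, 3.4, -2.3]
grip_width: 0.0101
```

carry_out([
  [[0.15,-0.03,0,0,0,0,0.8],[0.15,-0.03,0,0,0,0,0.8],[0.15,-0.03,0,0,0,0,0.8]],
])

```text
time_s: 12.03
position: [0.4494, -0.0847, 0.0712]
tool_rot: [[-0.001, 1.0, 0.01], [0.0, 0.01, -1.0], [-1.0, -0.001, -0.0]]
ft_force: [-3.4, 3.1, -1.8]
grip_width: 0.0102
```

carry_out([
  [[0.12,0,0,0,0,0,0.8],[0.12,0,0,0,0,0,0.8],[0.12,0,0,0,0,0,0.8]],
])

```text
time_s: 12.28
position: [0.4495, -0.0848, 0.0708]
tool_rot: [[0.0, 1.0, 0.01], [-0.0, 0.01, -1.0], [-1.0, 0.0, 0.0]]
ft_force: [-7.0, 3.8, 8.2]
grip_width: 0.0105
```

Run:
```python
from geo import *
import cv2
ft()
a=env.get_image("top")["image"][145:195,245:295,::-1];b=env.get_image("scene")["image"][200:290,230:320,::-1]
cv2.imwrite("pics/k4.png",np.hstack([cv2.resize(x,(400,400),interpolation=cv2.INTER_CUBIC) for x in(a,b)]))
```

```text
t 12.2833 tcp [ 0.4495 -0.0848  0.0708] F [-7.   3.8  8.2] grip 1.05 loc [-0.1148 -0.0006  0.0788] q 0.003 r 0.2348
tang 8.19 rad 6.98
```

View pics/k4.png

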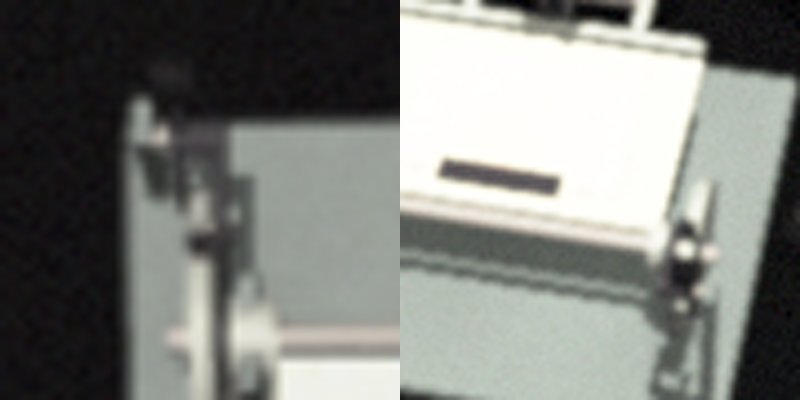

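The board is flat: the contact force is +8 N, and the knob at (170,75) leans away again, so the pawl has re-engaged. I'll raise to about 0.595.

Run:
```python
from geo import *
for i in range(4): tab(.15*i+np.arange(6)*.03)
tab(.595-np.arange(6)*.02);tab(.495-np.arange(6)*.016)
```

```text
0.03 [-0.70, 0.01] 0.06 [-1.41, 0.04] 0.09 [-2.11, 0.10] 0.12 [-2.81, 0.17] 0.15 [-3.51, 0.26] 
0.18 [-0.70, 0.12] 0.21 [-1.39, 0.25] 0.24 [-2.07, 0.41] 0.27 [-2.76, 0.59] 0.3 [-3.43, 0.79] 
0.33 [-0.67, 0.22] 0.36 [-1.33, 0.46] 0.39 [-1.99, 0.72] 0.42 [-2.64, 0.99] 0.45 [-3.28, 1.29] 
0.48 [-0.63, 0.32] 0.51 [-1.25, 0.65] 0.54 [-1.86, 1.00] 0.57 [-2.46, 1.38] 0.6 [-3.05, 1.77] 
0.575 [0.39, -0.26] 0.555 [0.79, -0.51] 0.535 [1.19, -0.75] 0.515 [1.60, -0.99] 0.495 [2.01, -1.22] 
0.479 [0.33, -0.18] 0.463 [0.67, -0.35] 0.447 [1.01, -0.51] 0.431 [1.35, -0.67] 0.415 [1.69, -0.83]
```

carry_out([
  [[-0.7,-0.02,0,0,0,0,0.8],[-1.4,0.01,0,0,0,0,0.8],[-2.1,0.07,0,0,0,0,0.8],[-2.8,0.14,0,0,0,0,0.8],[-3.5,0.23,0,0,0,0,0.8]],
])

```text
time_s: 12.8
position: [0.4518, -0.0847, 0.1058]
tool_rot: [[-0.0, 1.0, 0.01], [-0.0, 0.01, -1.0], [-1.0, -0.0, 0.0]]
ft_force: [-1.8, 2.8, -5.6]
grip_width: 0.0106
```

carry_out([
  [[-0.7,0.12,0,0,0,0,0.8],[-1.39,0.25,0,0,0,0,0.8],[-2.07,0.41,0,0,0,0,0.8],[-2.76,0.59,0,0,0,0,0.8],[-3.43,0.79,0,0,0,0,0.8]],
])

```text
time_s: 13.22
position: [0.4593, -0.0847, 0.1399]
tool_rot: [[-0.002, 1.0, 0.01], [-0.0, 0.01, -1.0], [-1.0, -0.002, 0.0]]
ft_force: [-6.0, 1.9, -3.4]
grip_width: 0.0103
```

carry_out([
  [[-0.67,0.22,0,0,0,0,0.8],[-1.33,0.46,0,0,0,0,0.8],[-1.99,0.72,0,0,0,0,0.8],[-2.64,0.99,0,0,0,0,0.8],[-3.28,1.29,0,0,0,0,0.8]],
])

```text
time_s: 13.63
position: [0.4716, -0.0846, 0.1727]
tool_rot: [[-0.003, 1.0, 0.01], [-0.0, 0.01, -1.0], [-1.0, -0.003, 0.0]]
ft_force: [-10.6, 0.6, 0.4]
grip_width: 0.011
```

```bash
python3 -c "
from geo import *
ft()"
```

```text
t 13.6333 tcp [ 0.4716 -0.0846  0.1727] F [-10.6   0.6   0.4] grip 1.1 loc [-0.0926 -0.0006  0.1807] q 0.45 r 0.2361
tang -4.26 rad 9.75
```

carry_out([
  [[-0.67,0.23,0,0,0,0,0.8],[-1.29,0.56,0,0,0,0,0.8],[-1.9,0.91,0,0,0,0,0.8],[-2.5,1.29,0,0,0,0,0.8],[-3.0,1.64,0,0,0,0,0.8]],
])

```text
time_s: 14.05
position: [0.4883, -0.0846, 0.2031]
tool_rot: [[-0.003, 1.0, 0.01], [-0.001, 0.01, -1.0], [-1.0, -0.003, 0.001]]
ft_force: [-12.2, -0.0, 2.6]
grip_width: 0.0105
```

carry_out([
  [[0,0,0,0,0,0,0.8],[0,0,0,0,0,0,0.8]],
])

```text
time_s: 14.22
position: [0.4883, -0.0846, 0.2032]
tool_rot: [[-0.002, 1.0, 0.01], [-0.001, 0.01, -1.0], [-1.0, -0.002, 0.001]]
ft_force: [-10.9, 0.4, 3.4]
grip_width: 0.0104
```

```bash
python3 -c "
from geo import *
ft()"
```

```text
t 14.2167 tcp [ 0.4883 -0.0846  0.2032] F [-10.9   0.4   3.4] grip 1.04 loc [-0.0759 -0.0008  0.2112] q 0.597 r 0.2369
tang -3.31 rad 10.89
```

carry_out([
  [[0.32,-0.36,0,0,0,0,0.8],[0.72,-0.61,0,0,0,0,0.8],[1.12,-0.85,0,0,0,0,0.8],[1.53,-1.09,0,0,0,0,0.8],[1.94,-1.32,0,0,0,0,0.8]],
])

```text
time_s: 14.63
position: [0.4762, -0.0846, 0.1826]
tool_rot: [[0.002, 1.0, 0.01], [-0.0, 0.01, -1.0], [-1.0, 0.002, 0.0]]
ft_force: [-0.4, 2.4, -0.6]
grip_width: 0.0103
```

carry_out([
  [[0.33,-0.18,0,0,0,0,0.8],[0.67,-0.35,0,0,0,0,0.8],[0.9,-0.46,0,0,0,0,0.8],[0.9,-0.46,0,0,0,0,0.8]],
])

```text
time_s: 14.97
position: [0.4715, -0.0847, 0.1734]
tool_rot: [[0.001, 1.0, 0.01], [-0.0, 0.01, -1.0], [-1.0, 0.001, 0.0]]
ft_force: [1.8, 1.6, -1.1]
grip_width: 0.0105
```

```bash
python3 -c "
from geo import *
ft()"
```

```text
t 14.9667 tcp [ 0.4715 -0.0847  0.1734] F [ 1.8  1.6 -1.1] grip 1.05 loc [-0.0928 -0.0007  0.1814] q 0.452 r 0.2366
tang -0.18 rad -2.04
```

Close to the notch at a measured 0.452. I'll make small steps down until the load shifts.

carry_out([
  [[0.17,-0.08,0,0,0,0,0.8],[0.17,-0.08,0,0,0,0,0.8],[0.17,-0.08,0,0,0,0,0.8]],
])

```text
time_s: 15.22
position: [0.4709, -0.0847, 0.1722]
tool_rot: [[0.001, 1.0, 0.01], [-0.0, 0.01, -1.0], [-1.0, 0.001, 0.0]]
ft_force: [2.5, 1.2, -1.0]
grip_width: 0.0106
```

```bash
python3 -c "
from geo import *
ft()"
```

```text
t 15.2167 tcp [ 0.4709 -0.0847  0.1722] F [ 2.5  1.2 -1. ] grip 1.06 loc [-0.0934 -0.0007  0.1802] q 0.447 r 0.2366
tang 0.16 rad -2.75
```

carry_out([
  [[0.17,-0.08,0,0,0,0,0.8],[0.17,-0.08,0,0,0,0,0.8],[0.17,-0.08,0,0,0,0,0.8]],
])

```text
time_s: 15.47
position: [0.4701, -0.0847, 0.1705]
tool_rot: [[0.001, 1.0, 0.01], [-0.0, 0.01, -1.0], [-1.0, 0.001, 0.0]]
ft_force: [3.9, 1.4, 0.6]
grip_width: 0.0104
```

```bash
python3 -c "
from geo import *
ft()"
```

```text
t 15.4667 tcp [ 0.4701 -0.0847  0.1705] F [3.9 1.4 0.6] grip 1.04 loc [-0.0942 -0.0007  0.1785] q 0.439 r 0.2366
tang 2.20 rad -3.25
```

carry_out([
  [[0.13,-0.1,0,0,0,0,0.8],[0.13,-0.1,0,0,0,0,0.8],[0.13,-0.1,0,0,0,0,0.8]],
])

```text
time_s: 15.72
position: [0.4694, -0.0847, 0.1692]
tool_rot: [[0.002, 1.0, 0.01], [-0.0, 0.01, -1.0], [-1.0, 0.002, 0.0]]
ft_force: [6.2, 2.5, 0.1]
grip_width: 0.0104
```

```bash
python3 -c "
from geo import *
ft()"
```

```text
t 15.7167 tcp [ 0.4694 -0.0847  0.1692] F [6.2 2.5 0.1] grip 1.04 loc [-0.0949 -0.0007  0.1772] q 0.432 r 0.2367
tang 2.68 rad -5.60
```

carry_out([
  [[0.17,0.0,0,0,0,0,0.8],[0.17,0.0,0,0,0,0,0.8],[0.17,0.0,0,0,0,0,0.8]],
])

```text
time_s: 15.97
position: [0.4686, -0.0847, 0.1674]
tool_rot: [[-0.0, 1.0, 0.01], [-0.0, 0.01, -1.0], [-1.0, -0.0, 0.0]]
ft_force: [1.8, 1.2, 2.4]
grip_width: 0.01
```

```bash
python3 -c "
from geo import *
ft()"
```

```text
t 15.9667 tcp [ 0.4686 -0.0847  0.1674] F [1.8 1.2 2.4] grip 1.0 loc [-0.0956 -0.0007  0.1754] q 0.424 r 0.2366
tang 2.90 rad -0.62
```

carry_out([
  [[0.17,0.0,0,0,0,0,0.8],[0.17,0.0,0,0,0,0,0.8],[0.17,0.0,0,0,0,0,0.8]],
])

```text
time_s: 16.22
position: [0.468, -0.0847, 0.1657]
tool_rot: [[-0.002, 1.0, 0.01], [-0.0, 0.01, -1.0], [-1.0, -0.002, 0.0]]
ft_force: [-2.5, 1.8, 6.8]
grip_width: 0.0107
```

```bash
python3 -c "
from geo import *
ft()"
```

```text
t 16.2167 tcp [ 0.468  -0.0847  0.1657] F [-2.5  1.8  6.8] grip 1.07 loc [-0.0963 -0.0007  0.1737] q 0.417 r 0.2365
tang 5.22 rad 5.07
```

Run:
```python
from geo import *
import cv2
g,f=cam("scene");p=np.load("p.npy")
im=cv2.resize(g["image"][160:290,210:330,::-1],None,fx=5,fy=5,interpolation=cv2.INTER_CUBIC)[:600]
for q,c in((.22,(255,0,0)),(.43,(0,0,255)),(.64,(0,200,0))):
    for u,v in proj(g,f,W(p,[rod(q,-.07),rod(q,.07)])): cv2.circle(im,(int((u-210+.5)*5),int((v-160+.5)*5)),3,c,-1)
cv2.imwrite("pics/k5.png",im)
```

```text
(no output)
```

View pics/k5.png

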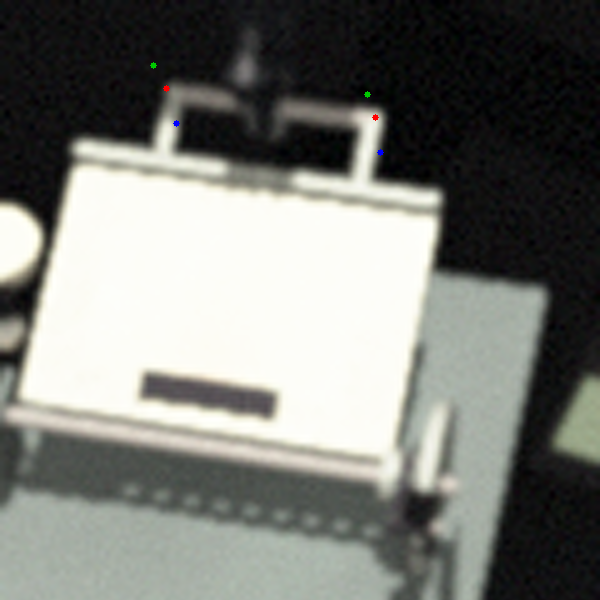

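The rod's ends lie on the red markers for q = 0.43, so the board is resting on its second notch. Now I release and retreat straight up.

carry_out([
  [[-0.1,0,0,0,0,0,1],[-0.1,0,0,0,0,0,1.6],[-0.1,0,0,0,0,0,2.2],[-0.1,0,0,0,0,0,2.8],[-0.1,0,0,0,0,0,3.2]],
])

```text
time_s: 16.68
position: [0.4685, -0.0846, 0.1664]
tool_rot: [[-0.001, 1.0, 0.01], [0.0, 0.01, -1.0], [-1.0, -0.001, -0.0]]
ft_force: [0.1, -0.2, -0.0]
grip_width: 0.0319
```

carry_out([
  [[0,0,0,0,0,0,3.2],[0,0,0,0,0,0,3.2],[-0.5,0,0,0,0,0,3.2],[-1,0,0,0,0,0,3.2],[-1.5,0,0,0,0,0,3.2]],
])

```text
time_s: 17.1
position: [0.4688, -0.0846, 0.1823]
tool_rot: [[0.0, 1.0, 0.01], [-0.0, 0.01, -1.0], [-1.0, 0.0, 0.0]]
ft_force: [-0.0, 0.5, -0.3]
grip_width: 0.0321
```

carry_out([
  [[-1,0,0,0,0,0,3.2],[-2.5,0,0,0,0,0,3.2],[-4.5,0,0,0,0,0,3.2],[-7,0,0,0,0,0,3.2],[-9,0,0,0,0,0,3.2]],
])

```text
time_s: 17.52
position: [0.4687, -0.0846, 0.2738]
tool_rot: [[0.001, 1.0, 0.01], [-0.001, 0.01, -1.0], [-1.0, 0.001, 0.001]]
ft_force: [0.8, -0.1, -0.1]
grip_width: 0.0317
```

carry_out([
  [[0,-2,0,0,0,0,3.2],[0,-4,0,0,0,0,3.2],[0,-5,0,0,0,0,3.2],[0,-5,0,0,0,0,3.2],[0,-5,0,0,0,0,3.2]],
])

```text
time_s: 17.93
position: [0.419, -0.0852, 0.2721]
tool_rot: [[0.001, 1.0, 0.009], [-0.0, 0.009, -1.0], [-1.0, 0.001, 0.0]]
ft_force: [0.1, -0.6, -0.4]
grip_width: 0.0317
```

Run:
```python
from geo import *
import cv2
state()
g,f=cam("scene");p=np.load("p.npy")
im=cv2.resize(g["image"][130:300,100:360,::-1],None,fx=3,fy=3,interpolation=cv2.INTER_CUBIC)[:600]
for u,v in proj(g,f,W(p,[rod(.43,-.07),rod(.43,.07)])): cv2.circle(im,(int((u-100+.5)*3),int((v-130+.5)*3)),2,(0,0,255),-1)
cv2.imwrite("pics/k6.png",im)
```

```text
t 17.9333 tcp [ 0.419  -0.0852  0.2721] F [ 0.1 -0.6 -0.4] grip 3.17 loc [-0.1453 -0.0008  0.2801] q 0.651 r 0.3335
```

View pics/k6.png

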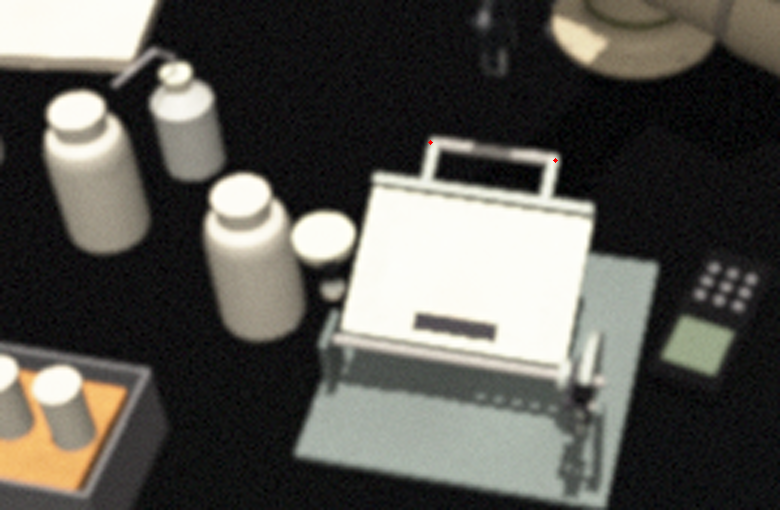

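The rod still sits on the 0.43 markers at (430,142) and (555,160). The bystanders are in place and the gripper is clear of everything.

```bash
python3 -c "
from rig import env
print(env.close_job())"
```

```text
the job is handed in; nothing more can be done
None
```

The board now rests on its second notch from flat (q about 0.43). The gripper is open and clear of it, and I handed the job in at about 18 s of the 72 s allowed.

1. **Raise and throw the pawl:** I gripped the handle rod with the board on its fourth notch. The spring's first touch came at about q = 1.076. I pressed about 14 mm past it, which gave about 7 N at the handle beyond the board's weight and kept short of the 18 mm strain limit. The knob then leaned towards the robot and stayed there as the board came down.
2. **Lower to flat:** I lowered at about 0.3 rad/s, past all the notches, until the handle pressed up with about 8 N. The picture then showed the knob leaning away again, so the pawl had re-engaged.
3. **Raise and rest:** I raised to about q = 0.59, let the board down onto the second notch, opened the fingers and backed off.

**Last checks:** In the final picture the rod's ends lie on the projected q = 0.43 points. The bystanders in that view look undisturbed; the beaker was outside it, and I did not check it again. The force on the tool reads about zero.

**Disagreements:**
- **Angle before release:** The arm's own reading was q = 0.417, lower than the picture. I took that as the pads slipping on the rod, because the handle's load had already reversed to an upward push.
- **Sideways force:** My hinge estimate was a few mm off, so up to about 11 N pulled along the board through the grip while moving.
- **Picture budget:** I viewed 12 pictures, two over the budget of 10.

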